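Shut a sunk stop valve with a T-handled hex key

ROBOT

A 6-joint arm with a two-finger parallel gripper is mounted at the origin on the work surface. World frame = base frame: x ahead of the robot, y to its left, z up, the work surface at z = 0. Lengths are in m, angles in degrees, forces in N, time in s.
With the tool pointing down it reaches from about 0.4 to 0.825 m from the base axis. Payload 7 kg.
Tool frame: the origin (TCP) lies at the very end of the fingers, on their centre line; the grasp point (between the pads) lies 19 mm behind it (ctrl.hold_point_z is the distance from the TCP to the grasp point, in m); z points along the fingers, y is the line along which they close (so a half turn about z gives the same grasp; the last joint's range is limited). The gripper opens to 88 mm and grips with 3 to 60 N. Pads are 19 mm wide; open, the fingers measure 130 mm over their backs; the gripper's body (78 mm by 193 mm) begins 47 mm behind the grasp point.
Start: joints at [-58.952, 20.546, 0.682, 0, -70.136, -16.507], TCP at [0.169, -0.653, 0.227] pointing down, gripper open.
Joint ranges: [-176.03, 176.03], [-82.01, 121.73], [-58.28, 71.71], [-173.87, 95.51], [-174.79, -0.11], [-173.66, 173.66]. Speed limits (degrees/s): [136.94, 136.94, 172.46, 180, 180, 180].

INTERFACE

Orientations are given as [roll, pitch, yaw] about the fixed x, y, z axes, in that order (R = Rz(yaw) Ry(pitch) Rx(roll)).
In Python, from plant import sensors, viewer, workorder, ctrl gives the robot as it stands.
- The arm moves only by the shell command python3 -m pendant 'ROWS'. ROWS is JSON, a list of rows, each a list of 3 entries, a list of its own where there are three numbers: the opening, from -1 (shut) to 1 (fully open), so that 0 is half open, then the shift along the tool's x, y, z in m, then the turn, a rotation vector about the tool's x, y, z in degrees. A call has 1 to 10 rows; each row is the pose to reach, as a shift and turn from the pose commanded when the call began, along the tool's axes at that moment; what a row does not reach only later rows make up. A row lasts 1/12 s, in which the tool goes at most 41.7 mm and 7.16 degrees, less where a joint would pass 70% of its speed; a pose out of reach is approached as far as the arm can. A call with a gripper value outside its range is refused whole. The fingers move at their own pace and stop on an object; the grip force is fixed at half the most. Time passes only in rows, so rows that repeat a pose let the fingers close. It gives the time, the measured TCP pose, the force, the opening and the grip force at its end, in the units of the state.
- sensors.get_obs(): the state, without advancing time (a new reading comes with each control period).
- viewer.snapshot(name): name is "scene" or "top"; returns the picture (400x640x3 uint8, red, green, blue); there is no depth.
- viewer.camera_params(name): a dict with "fx", "fy", "cx", "cy" (pixels), "extrinsics" (4x4, takes a point from world to camera coordinates). Camera axes: x right, y up, looking along -z (the intrinsics and any distortion apply to the point x, -y, -z); pixel columns grow to the right and rows downward; lengths in m; the calibration is good to about 2 mm. A picture is of the moment at which its call begins. camera_params takes no time and is no camera call.
- workorder.close_job(): hands the job in; it is judged then, once.
The state is a dict: "clock": time; "joint_pos": joint angles; "qvel": joint speeds; "tau": joint torques, N m; "tool_pos": TCP position; "orientation": TCP orientation; "force": force on the tool from outside, world axes, zero at the start; "moment": the same for the moment, N m; "opening": finger opening in m; "gripper_force": force on a finger pad.
Only numpy, scipy, OpenCV 4.12 (cv2) and the standard library are available. Lean on these libraries where they do the work, as an engineer would, in place of code of your own. Each camera call takes 0.05 s, during which the arm holds its last target. There are 200 camera calls.

TASK

Shut the courtyard's stop valve: take the T-handled hex key out of its wooden stand, set it down the round well of the grey valve block and, pressing only gently, turn it until it drops fully home in the hidden hex socket. Then turn the key clockwise (seen from above) until the valve comes to its stop, let go, and leave the key standing upright, fully home in the socket. Feel for the drop and for the stop: never push the sprung socket down hard or wrench it on past a stop, and leave the jugs, cup, funnel and pot where they are.

Things in the scene. Friction and masses are not known exactly. Their poses are not given: they have to be found in the camera images.
- key_handle (a point): Centre of the steel key's T-handle, where it is gripped: a flat bar 70 mm long along its own x, 16 mm thick along its own y, 34 mm high along z (up). It lies on the key's axis, 117 mm above the flat lower end. The key is 134 mm tall, about 0.4 kg, and begins standing upright in the stand.
- key_tip (a point): Centre of the flat lower end of the key's straight hexagonal bar, on the key's axis, 117 mm below key_handle; z up along the key. The bar is 24 mm across flats (27.7 mm across corners), 100 mm long; two of its flats face the handle's x and -x.
- stand: Fixed wooden block 80 x 80 x 60 mm high on the table, with a round hole 35 mm across and 45 mm deep in the middle of its top, in which the key stands loosely. Origin at the centre of its underside, z up.
- well_mouth (a point): Centre of the mouth of the round well in the top of the fixed grey valve block (90 x 90 x 90 mm high, with brass pipe stubs on its two x sides, up to 42 mm thick, reaching 89 mm from the axis, 30 mm high). The well goes straight down, 29.4 mm across with a 5 mm bevel at the mouth; the socket's rim lies 45 mm down, its floor 60 mm. z up.
- socket (a point): Centre of the hex socket's floor, on the well's axis, 60 mm below well_mouth (lower when pushed down). Socket 15 mm deep, 25.1 mm across flats. Which way its flats face is new each time and unmeasured (neither this frame nor joint turn tells it). Within about 5 degrees of line (every 60 degrees) the key drops to the floor, else it rests on the rim, 15 mm above.
- sink (a joint): How far the whole sprung socket has been pushed straight down, m. 0 is at rest. A spring holds it up: it starts to give at about 4 N and sinks a further 1 mm for each 3.3 N; it must never be down more than 6 mm (about 24 N). Its bottom stop is at 12 mm.
- turn (a joint): Turn of the valve's spindle, which carries the hex socket, rad, growing clockwise seen from above. It begins at 0 to 0.1 (open; stop at 0) and its other stop (shut) is at 1.2; it stays where it is left and takes about 0.2 N m.
- strain (a joint): Springy twist of the seat that carries the whole spindle, rad, clockwise positive, 0 at rest. It yields 0.02 rad for each 0.1 N m put on the socket, so it shows the torque when the key is forced against either stop; it must never pass 0.2 rad (1 N m) either way.
- jug_a: Large clear plastic jug, 110 mm across, 190 mm high, handle at one side; loose bystander. Origin at the centre of its underside.
- jug_b: Smaller clear plastic jug, 96 mm across, 160 mm high, handle at one side; loose bystander. Origin at the centre of its underside.
- cup: Steel measuring cup, 66 mm across, 55 mm high, with a flat handle reaching 85 mm from its axis to its own -x; loose bystander. Origin at the centre of its underside.
- funnel: Hard silicone funnel standing on its wide mouth, 90 mm across, 85 mm high; loose bystander. Origin at the centre of its underside.
- pot: White ceramic pot, about 130 mm across, 110 mm high; loose bystander. Origin at the centre of its underside.
- key: The whole key; origin at the centre of the flat lower end of its hex bar (as key_tip), x along the handle bar, z up.
There are look-alikes about, which are no part of the job. Leave any purple look-alike of the part that bears well_mouth alone.

How it is judged:
By the outcome, as a careful person would: the job done as asked, in the order asked, and still so for the second after the job is handed in, with the robot touching nothing.
It also fails if it takes over 61 s, if anything falls off the work surface, if the arm or the gripper's body presses on something with over 40 N, if the wrist force passes 120 N, or if a joint passes its speed limit or range.

## Working session

There is one attempt and no reset: what is moved stays moved. The work goes in short steps, Python scripts to look and compute and a shell command to move; the robot and the scene stay as the last step left them, time stands still between calls to the robot, and variables do not carry over. Pictures are saved under pics/ and viewed, at most 10 in all, crops included, and the job is handed in when it is done.

```bash
mkdir -p pics; cat > look.py <<'E'
import cv2,numpy as np
from plant import sensors,viewer,workorder,ctrl
def snap(n,f):
    im=viewer.snapshot(n); cv2.imwrite('pics/'+f,im[:,:,::-1]); return im
E
python3 - <<'E'
from look import *
for n in("scene","top"):
    snap(n,n+"0.png"); p=viewer.camera_params(n); print({k:(np.round(v,4).tolist()) if not isinstance(v,str) else v for k,v in p.items()})
print(sensors.get_obs(),ctrl.hold_point_z)
E
```

```text
{'fx': 407.6127, 'fy': 407.6127, 'cx': 322.5988, 'cy': 200.4137, 'extrinsics': [[0.8966, 0.4427, -0.0054, -0.5828], [-0.3442, 0.7045, 0.6206, 0.1039], [0.2786, -0.5546, 0.7841, -1.2662], [0.0, 0.0, 0.0, 1.0]]}
{'fx': 370.8591, 'fy': 370.8591, 'cx': 322.2663, 'cy': 202.5554, 'extrinsics': [[0.0221, -0.9998, 0.0016, 0.0744], [0.9967, 0.0222, 0.0784, -0.6055], [-0.0784, -0.0002, 0.9969, -1.1859], [0.0, 0.0, 0.0, 1.0]]}
{'clock': 0.1, 'joint_pos': array([-5.89509588e+01,  2.05871391e+01,  6.39899988e-01, -1.71869511e-02,
       -7.01336378e+01, -1.65065693e+01]), 'qvel': array([-0.03834791,  0.02726138,  0.05096874,  0.02390205,  0.08417631,
        0.01722138]), 'tau': array([-1.72790085e-03, -5.84164488e+01,  2.93750203e+01,  7.01548666e+00,
        1.02288093e-02, -6.65445964e-05]), 'tool_pos': array([ 0.16935976, -0.65297954,  0.22572691]), 'orientation': array([ 1.79917865e+02, -7.48937728e-03, -1.65463375e+02]), 'force': array([-0.37601807,  0.0284685 ,  0.65224944]), 'moment': array([-0.00689828,  0.01111396,  0.02186663]), 'gripper_force': 0.0, 'opening': 0.08731756226843455} 0.0188
```

View pics/scene0.png

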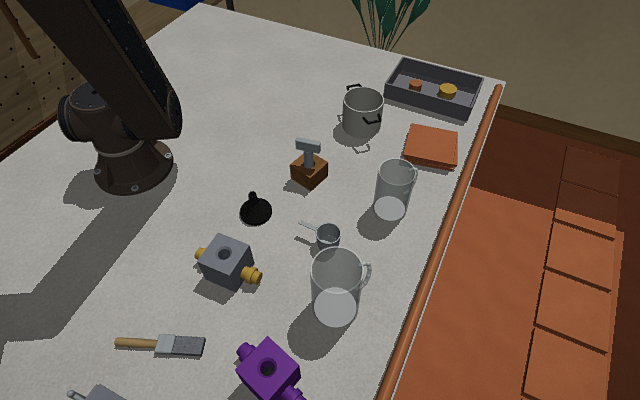

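View pics/top0.png

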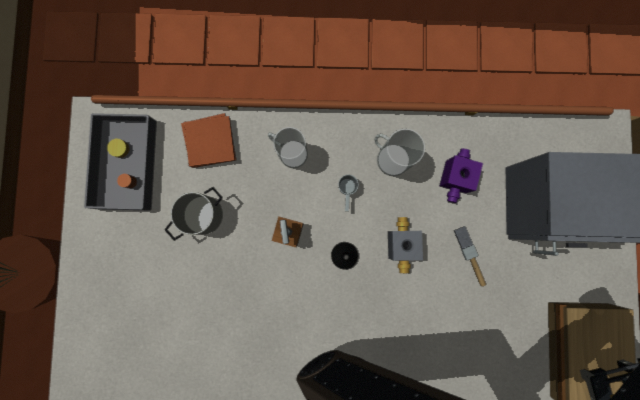

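The pictures show the key in its wooden stand at top (288,232) and scene (308,165). There are two valve blocks: grey with brass stubs at top (407,246), scene (228,258), and purple at top (462,174), scene (268,370). The grey one fits the description, and the purple one is the look-alike to leave alone. I'll confirm both in one enlarged crop.

```bash
python3 - <<'E'
import cv2,numpy as np
s=cv2.imread('pics/scene0.png');t=cv2.imread('pics/top0.png')
def c(im,u,v,w=32,h=24): 
    return cv2.resize(im[v-h:v+h,u-w:u+w],(400,300),interpolation=cv2.INTER_CUBIC)
# scale 6.25
m=np.vstack([np.hstack([c(t,288,232),c(t,407,246)]),np.hstack([c(s,308,160,40,30),c(s,228,258,40,30)])])
cv2.imwrite('pics/crop0.png',m)
E
```

```text
(no output)
```

View pics/crop0.png

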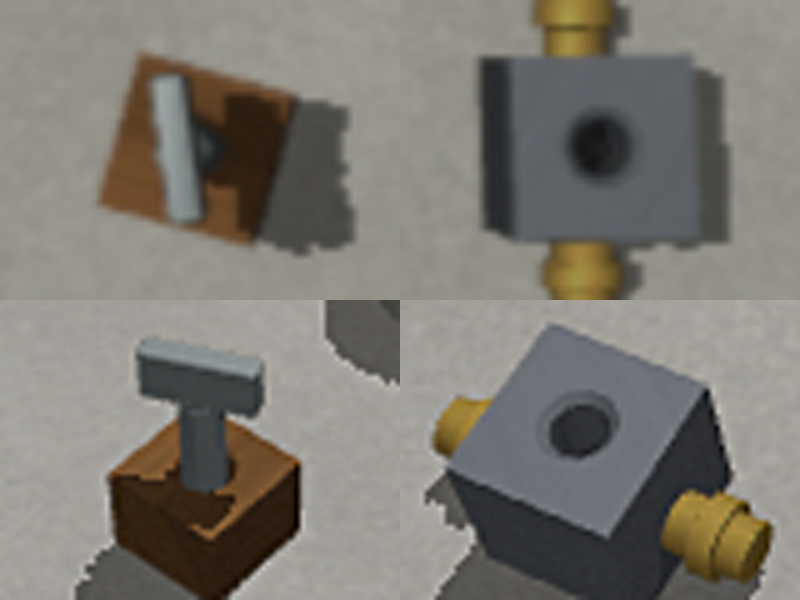

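Crop: top row shows the key bar and stand, and the grey block with the well at top ≈(407,245.5). The bottom row shows the same two in the scene view. This confirms grey with brass stubs as the target. Now I'll locate both.

```bash
cat >> look.py <<'E'
def ray(n,u,v):
    p=viewer.camera_params(n);E=np.array(p['extrinsics']);R,t=E[:3,:3],E[:3,3]
    d=R.T@np.array([(u-p['cx'])/p['fx'],-(v-p['cy'])/p['fy'],-1]); return -R.T@t,d
def atz(n,u,v,z):
    o,d=ray(n,u,v); return o+d*(z-o[2])/d[2]
def tri(a,b):
    (o1,d1),(o2,d2)=ray(*a),ray(*b)
    A=np.stack([d1,-d2],1);s=np.linalg.lstsq(A,o2-o1,rcond=None)[0]
    x,y=o1+d1*s[0],o2+d2*s[1];return (x+y)/2,np.linalg.norm(x-y)
E
python3 - <<'E'
from look import *
np.set_printoptions(precision=4,suppress=True)
def P(x,y,s,o): return (x+.5)/s-.5+o[0],(y+.5)/s-.5+o[1]
K=lambda x,y:P(x,y,6.25,(256,208)); B=lambda x,y:P(x,y,6.25,(375,222))
SK=lambda x,y:P(x,y,5,(268,130)); SB=lambda x,y:P(x,y,5,(188,228))
print('key top',atz('top',*K(177.5,148),.149),atz('scene',*SK(201,358-300),.149),tri(('top',*K(177.5,148)),('scene',*SK(201,58))))
a,b=atz('top',*K(166,76),.149),atz('top',*K(189,220),.149);print('bar',a,b,np.linalg.norm(a-b),np.degrees(np.arctan2(*(b-a)[[1,0]])))
a,b=atz('scene',*SK(143,45),.149),atz('scene',*SK(262,69),.149);print('bar s',a,b,np.linalg.norm(a-b),np.degrees(np.arctan2(*(b-a)[[1,0]])))
c=np.array([atz('top',*K(*q),.06) for q in[(137,52),(298,97),(255,245),(98,205)]]);print('stand',c.mean(0),np.linalg.norm(c-np.roll(c,1,0),axis=1),np.degrees(np.arctan2(*(c[1]-c[0])[[1,0]])))
print('well',atz('top',*B(200,147),.09),atz('scene',*SB(184,126),.09),tri(('top',*B(200,147)),('scene',*SB(184,126))))
c=np.array([atz('top',*B(*q),.09) for q in[(110,57),(292,55),(300,240),(112,240)]]);print('blk',c.mean(0),np.linalg.norm(c-np.roll(c,1,0),axis=1))
c=np.array([atz('scene',*SB(*q),.09) for q in[(153,24),(308,88),(210,237),(47,168)]]);print('blk s',c.mean(0),np.linalg.norm(c-np.roll(c,1,0),axis=1),np.degrees(np.arctan2(*(c[1]-c[0])[[1,0]])))
for n,u,v,z in[('funnel',345,255,.0),('pot',195,215,.0),('cup',348,187,.0)]:print(n,atz('top',u,v,z))
E
```

```text
key top [0.5077 0.1971 0.149 ] [0.5069 0.1997 0.149 ] (array([0.508 , 0.197 , 0.1516]), np.float64(0.0006864054412019913))
bar [0.541  0.2035 0.149 ] [0.4746 0.1908 0.149 ] 0.06766325747638381 -169.17951922138002
bar s [0.4733 0.1948 0.149 ] [0.5409 0.2066 0.149 ] 0.06859128860493083 9.868750881145354
stand [0.5071 0.1963 0.06  ] [0.0791 0.0844 0.0771 0.0814] -104.31058976781726
well [ 0.4738 -0.1727  0.09  ] [ 0.4749 -0.1713  0.09  ] (array([ 0.4745, -0.172 ,  0.0906]), np.float64(0.0016797240334189495))
blk [ 0.4735 -0.1744  0.09  ] [0.0889 0.0893 0.09   0.0917]
blk s [ 0.4735 -0.1726  0.09  ] [0.0888 0.0888 0.0875 0.0892] 1.4625262599022193
funnel [0.4342 0.0092 0.    ]
pot [0.5548 0.5087 0.    ]
cup [0.6595 0.0031 0.    ]
```

```bash
cat >> look.py <<'E'
from scipy.spatial.transform import Rotation as Ro
def to(x,y,z,yaw):
    o=sensors.get_obs();R=Ro.from_euler('xyz',o['orientation'],degrees=True)
    print('at',np.round(o['tool_pos'],4),np.round(o['orientation'],2),'F',np.round(o['force'],1),'M',np.round(o['moment'],2),'op',round(o['opening'],4),'t',o['clock'])
    print('shift',np.round(R.inv().apply(np.array([x,y,z])-o['tool_pos']),4),'turn',np.round((R.inv()*Ro.from_euler('xyz',[180,0,yaw],degrees=True)).as_rotvec(degrees=True),2))
E
python3 -m pendant '[[1,[0,0,-0.04],[0,0,0]],[1,[-0.03,0.03,-0.05],[0,0,-7]],[1,[-0.06,0.06,-0.05],[0,0,-14]],[1,[-0.09,0.09,-0.05],[0,0,-21]],[1,[-0.12,0.12,-0.05],[0,0,-28]],[1,[-0.15,0.15,-0.05],[0,0,-35]],[1,[-0.18,0.18,-0.05],[0,0,-42]],[1,[-0.21,0.21,-0.05],[0,0,-49]],[1,[-0.24,0.24,-0.05],[0,0,-56]],[1,[-0.27,0.27,-0.05],[0,0,-63]]]'
python3 -c "
from look import *
to(.5075,.197,.2,10.5)"
```

```text
clock: 0.93
tool_pos: [0.3593, -0.3291, 0.2765]
orientation: [-180.0, 0.0, -102.1]
force: [-0.1, -0.5, 0.2]
opening: 0.0878
gripper_force: 0.0
at [ 0.3593 -0.3291  0.2765] [-1.8000e+02  1.0000e-02 -1.0212e+02] F [-0.1 -0.5  0.2] M [-0.03 -0.11  0.03] op 0.0878 t 0.9333
shift [-0.5455 -0.0344  0.0766] turn [-1.0000e-02  0.0000e+00 -1.1262e+02]
```

```bash
python3 -m pendant '[[1,[-0.04,0,0],[0,0,-7]],[1,[-0.08,0,0],[0,0,-14]],[1,[-0.12,-0.01,0],[0,0,-21]],[1,[-0.16,-0.01,0],[0,0,-28]],[1,[-0.2,-0.01,0],[0,0,-35]],[1,[-0.24,-0.015,0],[0,0,-42]],[1,[-0.28,-0.02,0],[0,0,-49]],[1,[-0.32,-0.02,0],[0,0,-56]],[1,[-0.36,-0.025,0],[0,0,-63]],[1,[-0.4,-0.025,0],[0,0,-70]]]'
python3 -c "
from look import *
to(.5075,.197,.24,10.5)"
```

```text
clock: 1.77
tool_pos: [0.4699, 0.0562, 0.2766]
orientation: [-180.0, -0.0, -32.1]
force: [1.3, 0.4, 0.7]
opening: 0.0878
gripper_force: 0.0
at [0.4699 0.0562 0.2766] [-1.7999e+02 -1.0000e-02 -3.2080e+01] F [1.3 0.4 0.7] M [-0.08 -0.09  0.04] op 0.0878 t 1.7667
shift [-0.0429 -0.1393  0.0366] turn [-1.000e-02 -2.000e-02 -4.258e+01]
```

```bash
python3 -m pendant '[[1,[-0.01,-0.035,0],[0,0,-7]],[1,[-0.02,-0.07,0],[0,0,-14]],[1,[-0.03,-0.1,0],[0,0,-21]],[1,[-0.043,-0.139,0.01],[0,0,-28]],[1,[-0.043,-0.139,0.037],[0,0,-35]],[1,[-0.043,-0.139,0.037],[0,0,-42.5]],[1,[-0.043,-0.139,0.077],[0,0,-42.5]],[1,[-0.043,-0.139,0.107],[0,0,-42.5]],[1,[-0.043,-0.139,0.107],[0,0,-42.5]]]'
python3 -c "
from look import *
to(.5075,.197,.119,10.5)
m=np.vstack([cv2.resize(viewer.snapshot(n)[v-60:v+60,u-80:u+80],(400,300),interpolation=2) for n,u,v in(('scene',308,140),('top',290,230))])
cv2.imwrite('pics/a1.png',m[:,:,::-1])"
```

```text
clock: 2.52
tool_pos: [0.5044, 0.1925, 0.1635]
orientation: [179.8, 0.6, 10.0]
force: [-2.4, -0.7, -1.6]
opening: 0.0869
gripper_force: 0.0
at [0.5044 0.1925 0.1635] [179.8    0.55   9.98] F [-2.4 -0.7 -1.6] M [-0.24  0.39  0.04] op 0.0869 t 2.5167
shift [ 0.0043 -0.004   0.0444] turn [ 0.2   0.56 -0.52]
```

View pics/a1.png

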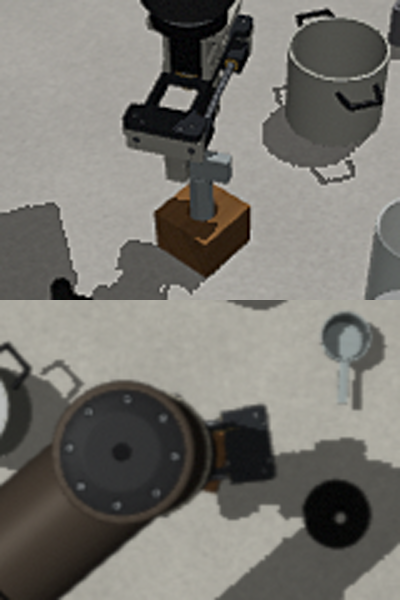

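The gripper is lined up over the T-handle, with the bar between the fingers. I'll let it settle, then correct.

```bash
python3 -m pendant '[[1,[0,0,0],[0,0,0]],[1,[0,0,0],[0,0,0]],[1,[0,0,0],[0,0,0]]]' >/dev/null
python3 -c "
from look import *
to(.5075,.197,.119,10.5)"
```

```text
at [0.5089 0.195  0.1715] [-1.7992e+02 -1.6000e-01  1.0040e+01] F [ 0.2 -0.9  0.9] M [-0.08  0.13  0.04] op 0.0874 t 2.8667
shift [-0.0012 -0.0021  0.0525] turn [-0.08 -0.16 -0.46]
```

```bash
python3 -m pendant '[[1,[-0.001,-0.002,0.02],[0,0,-0.5]],[1,[-0.001,-0.002,0.045],[0,0,-0.5]],[1,[-0.001,-0.002,0.052],[0,0,-0.5]],[1,[-0.001,-0.002,0.052],[0,0,-0.5]],[-1,[-0.001,-0.002,0.052],[0,0,-0.5]],[-1,[-0.001,-0.002,0.052],[0,0,-0.5]],[-1,[-0.001,-0.002,0.052],[0,0,-0.5]],[-1,[-0.001,-0.002,0.052],[0,0,-0.5]],[-1,[-0.001,-0.002,0.052],[0,0,-0.5]],[-1,[-0.001,-0.002,0.052],[0,0,-0.5]]]'
python3 -c "
from look import *
to(.5075,.197,.25,10.5)"
```

```text
clock: 3.7
tool_pos: [0.5068, 0.1964, 0.118]
orientation: [-180.0, -0.0, 10.5]
force: [-0.9, -0.5, 0.4]
opening: 0.0533
gripper_force: 0.0
at [0.5068 0.1964 0.118 ] [-1.7998e+02 -4.0000e-02  1.0540e+01] F [-0.9 -0.5  0.4] M [-0.09  0.14 -0.01] op 0.0533 t 3.7
shift [ 0.0008 -0.0005 -0.132 ] turn [-0.02 -0.04  0.04]
```

```bash
python3 -m pendant '[[-1,[0,0,0],[0,0,0]],[-1,[0,0,0],[0,0,0]],[-1,[0,0,0],[0,0,0]],[-1,[0,0,0],[0,0,0]],[-1,[0,0,0],[0,0,0]],[-1,[0,0,0],[0,0,0]],[-1,[0,0,0],[0,0,0]],[-1,[0,0,0],[0,0,0]],[-1,[0,0,0],[0,0,0]],[-1,[0,0,0],[0,0,0]]]'
python3 -c "
from look import *
to(.5075,.197,.25,10.5)"
```

```text
clock: 4.53
tool_pos: [0.5067, 0.1962, 0.1175]
orientation: [180.0, 0.0, 10.5]
force: [-0.0, -0.2, -0.2]
opening: 0.0153
gripper_force: 30.0
at [0.5067 0.1962 0.1175] [179.99   0.    10.54] F [-0.  -0.2 -0.2] M [-0.3  -0.14  0.03] op 0.0153 t 4.5333
shift [ 0.0009 -0.0006 -0.1325] turn [0.01 0.   0.04]
```

```bash
python3 -m pendant '[[-1,[0,0,-0.015],[0,0,0]],[-1,[0,0,-0.03],[0,0,0]],[-1,[0,0,-0.05],[0,0,0]],[-1,[0,0,-0.08],[0,0,0]],[-1,[0,0,-0.11],[0,0,0]],[-1,[0,0,-0.125],[0,0,0]],[-1,[0,0,-0.125],[0,0,0]],[-1,[0,0,-0.125],[0,0,0]]]'
python3 -c "
from look import *
to(.474,-.1725,.24,10.5)"
```

```text
clock: 5.2
tool_pos: [0.5062, 0.1963, 0.2421]
orientation: [-179.9, 0.0, 10.5]
force: [-1.3, 0.4, -5.3]
opening: 0.0159
gripper_force: 30.0
at [0.5062 0.1963 0.2421] [-1.7994e+02  2.0000e-02  1.0520e+01] F [-1.3  0.4 -5.3] M [-0.14  0.31  0.02] op 0.0159 t 5.2
shift [-0.099   0.3568  0.0018] turn [-0.06  0.02  0.02]
```

```bash
python3 -m pendant '[[-1,[-0.005,0.02,0],[0,0,0]],[-1,[-0.014,0.05,0],[0,0,0]],[-1,[-0.025,0.09,0],[0,0,0]],[-1,[-0.036,0.13,0],[0,0,0]],[-1,[-0.047,0.17,0],[0,0,0]],[-1,[-0.058,0.21,0],[0,0,0]],[-1,[-0.069,0.25,0],[0,0,0]],[-1,[-0.08,0.29,0],[0,0,0]],[-1,[-0.091,0.33,0],[0,0,0]],[-1,[-0.097,0.35,0],[0,0,0]]]' | head -2
python3 -m pendant '[[-1,[-0.002,0.007,0],[0,0,0]],[-1,[-0.002,0.007,0],[0,0,0]],[-1,[-0.002,0.007,0],[0,0,0]],[-1,[-0.002,0.007,0],[0,0,0]],[-1,[-0.002,0.007,0],[0,0,0]],[-1,[-0.002,0.007,0],[0,0,0]]]' | head -2
python3 -c "
from look import *
to(.474,-.1725,.24,10.5)
v=[cv2.resize(viewer.snapshot(n)[v-45:v+45,u-60:u+60],(600,450),interpolation=2)[:,100:500] for n,u,v in(('scene',228,230),('top',405,235))]
cv2.imwrite('pics/a2.png',np.hstack(v)[:,:,::-1])"
```

```text
clock: 6.03
tool_pos: [0.473, -0.1687, 0.2401]
clock: 6.53
tool_pos: [0.4748, -0.1718, 0.2423]
at [ 0.4748 -0.1718  0.2423] [-1.7999e+02  1.0000e-02  1.0630e+01] F [ 0.5  0.5 -4.2] M [-0.11  0.09  0.01] op 0.0157 t 6.5333
shift [-0.0009  0.0005  0.0023] turn [-0.01  0.01  0.13]
```

View pics/a2.png

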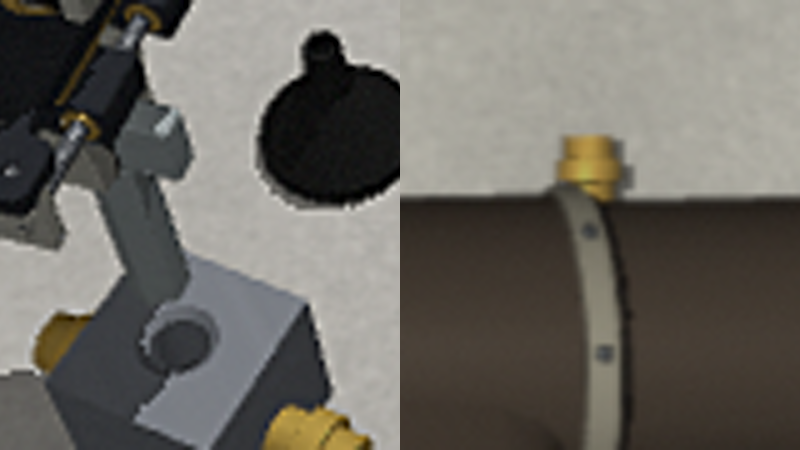

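```bash
python3 -c "
from look import *
def proj(n,X):
    p=viewer.camera_params(n);c=np.array(p['extrinsics'])@np.r_[X,1];return p['cx']+p['fx']*c[0]/-c[2],p['cy']-p['fy']*c[1]/-c[2]
f=lambda X:[round((a-o)*5-e,1) for a,o,e in zip(proj('scene',X),(168,185),(100,0))]
q=np.array([.4748,-.1718,0])
print('axis',[f(q+[0,0,z]) for z in(.1398,.18,.2398)])
h=[f(q+[.01385*np.cos(a),.01385*np.sin(a),.1398]) for a in np.radians(10.6+30+60*np.arange(6))];print('hex',h)
h=[f(q+[.01385*np.cos(a),.01385*np.sin(a),.2398]) for a in np.radians(10.6+30+60*np.arange(6))];print('hextop',h)
print('well',f([.474,-.1725,.09]))
"
```

```text
axis [[np.float64(160.0), np.float64(282.9)], [np.float64(141.4), np.float64(233.5)], [np.float64(111.4), np.float64(153.1)]]
hex [[np.float64(190.5), np.float64(276.5)], [np.float64(172.6), np.float64(258.3)], [np.float64(142.3), np.float64(264.7)], [np.float64(129.3), np.float64(289.4)], [np.float64(147.1), np.float64(307.9)], [np.float64(177.9), np.float64(301.4)]]
hextop [[np.float64(144.8), np.float64(146.4)], [np.float64(125.7), np.float64(127.6)], [np.float64(92.4), np.float64(134.2)], [np.float64(77.8), np.float64(159.9)], [np.float64(96.8), np.float64(179.2)], [np.float64(130.6), np.float64(172.4)]]
well [np.float64(179.0), np.float64(340.2)]
```

```bash
python3 -c "
import cv2
m=cv2.imread('pics/a2.png')[120:370,60:310];cv2.imwrite('pics/a3.png',cv2.resize(m,(600,600),interpolation=2))"
```

```text
(no output)
```

View pics/a3.png

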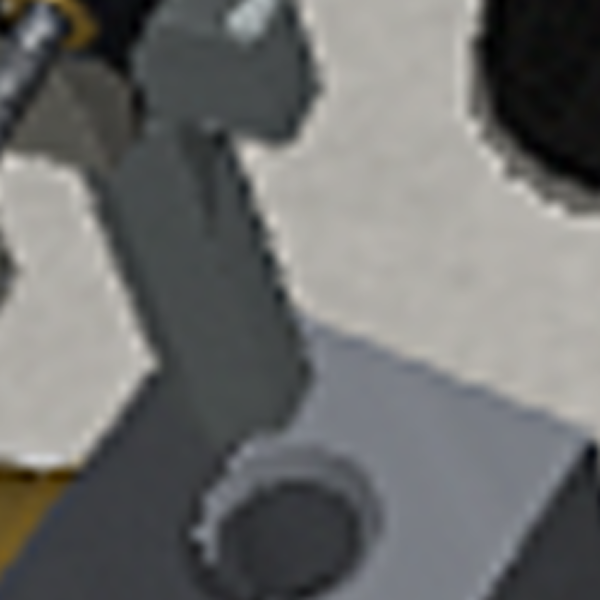

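The key tip matches its predicted pixels (right corner seen at about (190,276), predicted (190.5,276.5)), so the key is upright and over the well. I'll lower it in steps.

```bash
python3 -m pendant '[[-1,[0,0,0.02],[0,0,0]],[-1,[0,0,0.04],[0,0,0]],[-1,[0,0,0.046],[0,0,0]],[-1,[0,0,0.05],[0,0,0]],[-1,[0,0,0.054],[0,0,0]],[-1,[0,0,0.056],[0,0,0]],[-1,[0,0,0.056],[0,0,0]]]'
python3 -c "
from look import *
to(.4745,-.172,.1475,10.6)"
```

```text
clock: 7.22
tool_pos: [0.4745, -0.173, 0.1867]
orientation: [180.0, 0.0, 10.5]
force: [-2.1, -0.8, -4.4]
opening: 0.0159
gripper_force: 30.0
at [ 0.4745 -0.173   0.1867] [1.7999e+02 3.0000e-02 1.0550e+01] F [-2.1 -0.8 -4.4] M [-0.66  0.86 -0.07] op 0.0159 t 7.2167
shift [ 0.0002 -0.001   0.0392] turn [ 0.01  0.03 -0.05]
```

```bash
python3 -m pendant '[[-1,[0,0,0.004],[0,0,0]],[-1,[0,0,0.008],[0,0,0]],[-1,[0,0,0.008],[0,0,0]],[-1,[0,0,0.008],[0,0,0]]]'
python3 -c "
from look import *
to(.4745,-.172,.1475,10.6)"
```

```text
clock: 7.55
tool_pos: [0.4744, -0.1728, 0.1782]
orientation: [-180.0, 0.0, 10.5]
force: [-1.8, -2.5, -5.6]
opening: 0.0162
gripper_force: 30.0
at [ 0.4744 -0.1728  0.1782] [-1.7998e+02  4.0000e-02  1.0530e+01] F [-1.8 -2.5 -5.6] M [-0.88  1.06 -0.02] op 0.0162 t 7.55
shift [ 0.0003 -0.0008  0.0307] turn [-0.02  0.04 -0.07]
```

```bash
python3 -m pendant '[[-1,[-0.0005,0.0005,0.004],[0,0,0]],[-1,[-0.0005,0.0005,0.01],[0,0,0]],[-1,[-0.0005,0.0005,0.015],[0,0,0]],[-1,[-0.0005,0.0005,0.02],[0,0,0]],[-1,[-0.0005,0.0005,0.025],[0,0,0]],[-1,[-0.0005,0.0005,0.025],[0,0,0]],[-1,[-0.0005,0.0005,0.025],[0,0,0]]]'
python3 -c "
from look import *
to(.4745,-.172,.1475,10.6)"
```

```text
clock: 8.13
tool_pos: [0.4743, -0.1733, 0.1531]
orientation: [-180.0, 0.0, 10.5]
force: [-1.9, -0.9, -5.4]
opening: 0.0158
gripper_force: 30.0
at [ 0.4743 -0.1733  0.1531] [-1.7999e+02  3.0000e-02  1.0540e+01] F [-1.9 -0.9 -5.4] M [-0.35  0.67 -0.01] op 0.0158 t 8.1333
shift [ 0.0004 -0.0012  0.0056] turn [-0.01  0.03 -0.06]
```

```bash
python3 -m pendant '[[-1,[0,0,0.002],[0,0,0]],[-1,[0,0,0.004],[0,0,0]],[-1,[0,0,0.004],[0,0,0]],[-1,[0,0,0.004],[0,0,0]]]'; python3 -m pendant '[[-1,[0,0,0.001],[0,0,0]],[-1,[0,0,0.002],[0,0,0]],[-1,[0,0,0.002],[0,0,0]],[-1,[0,0,0.002],[0,0,0]]]'

```

```text
clock: 8.47
tool_pos: [0.4743, -0.1734, 0.1495]
orientation: [-180.0, -0.0, 10.5]
force: [-0.4, 0.5, -5.0]
opening: 0.0158
gripper_force: 30.0
clock: 8.8
tool_pos: [0.4743, -0.1734, 0.1475]
orientation: [180.0, -0.0, 10.5]
force: [-0.8, -0.8, -3.8]
opening: 0.0155
gripper_force: 30.0
```

```bash
for i in 1 2; do python3 -m pendant '[[-1,[0,0,0.001],[0,0,0]],[-1,[0,0,0.001],[0,0,0]],[-1,[0,0,0.001],[0,0,0]]]' | grep -E 'pos|force: \['; done
```

```text
tool_pos: [0.4744, -0.1735, 0.1469]
force: [-3.0, 0.1, 1.4]
tool_pos: [0.4745, -0.1735, 0.1461]
force: [-3.0, 0.3, 4.8]
```

```bash
for i in 1 2 3; do python3 -m pendant '[[-1,[0,0,0],[0,0,1.5]],[-1,[0,0,0],[0,0,3]],[-1,[0,0,0],[0,0,4.5]],[-1,[0,0,0],[0,0,6]],[-1,[0,0,0],[0,0,6]]]' | grep -E 'pos|ori|force: \['; done; python3 -c "
from look import *
to(.4745,-.1725,.1475,10.6)"
```

```text
tool_pos: [0.4743, -0.1733, 0.1458]
orientation: [-180.0, -0.0, 4.5]
force: [-3.5, 0.8, 5.1]
tool_pos: [0.4743, -0.1733, 0.1457]
orientation: [-180.0, -0.0, -1.5]
force: [-3.1, 1.1, 4.7]
tool_pos: [0.4744, -0.1732, 0.1457]
orientation: [-180.0, -0.0, -7.4]
force: [-4.1, 2.3, 4.1]
at [ 0.4744 -0.1732  0.1457] [-1.7998e+02 -2.0000e-02 -7.4400e+00] F [-4.1  2.3  4.1] M [ 0.77  1.57 -0.01] op 0.0157 t 10.55
shift [-0.     -0.0007 -0.0018] turn [ -0.02  -0.02 -18.04]
```

```bash
for i in 1 2 3; do python3 -m pendant '[[-1,[-0.0002,0,0],[0,0,1.5]],[-1,[-0.0002,0,0],[0,0,3]],[-1,[-0.0002,0,0],[0,0,4.5]],[-1,[-0.0002,0,0],[0,0,6]],[-1,[-0.0002,0,0],[0,0,6]]]' | grep -E 'pos|ori|force: \['; done; python3 -c "
from look import *
to(.4745,-.1725,.1475,10.6)"
```

```text
tool_pos: [0.4745, -0.1731, 0.1457]
orientation: [-180.0, -0.0, -13.4]
force: [-2.9, 2.8, 4.2]
tool_pos: [0.4736, -0.1732, 0.1447]
orientation: [-180.0, 0.1, -19.4]
force: [-0.5, 0.3, -4.3]
tool_pos: [0.4734, -0.1731, 0.1448]
orientation: [180.0, 0.1, -25.4]
force: [-1.3, 0.2, -5.4]
at [ 0.4734 -0.1731  0.1448] [ 1.80e+02  5.00e-02 -2.54e+01] F [-1.3  0.2 -5.4] M [0.28 0.58 0.13] op 0.0157 t 11.8
shift [ 0.0007 -0.001  -0.0027] turn [-1.0e-02  5.0e-02 -3.6e+01]
```

The force fell to the key's weight by about -19°, so the hex is in line. Lowering.

```bash
python3 -m pendant '[[-1,[0,0,0.002],[0,0,0]],[-1,[0,0,0.004],[0,0,0]],[-1,[0,0,0.004],[0,0,0]]]' | grep -E 'pos|ori|force: \['; python3 -c "
from look import *
to(.4745,-.1725,.1327,10.6)"
```

```text
tool_pos: [0.4738, -0.1733, 0.1419]
orientation: [180.0, -0.0, -25.4]
force: [-3.8, 2.4, 6.3]
at [ 0.4738 -0.1733  0.1419] [ 1.7999e+02 -2.0000e-02 -2.5360e+01] F [-3.8  2.4  6.3] M [0.91 1.85 0.08] op 0.0161 t 12.05
shift [ 0.0002 -0.0011  0.0092] turn [ 2.000e-02 -2.000e-02 -3.596e+01]
```

```bash
python3 -m pendant '[[-1,[-0.0005,0,-0.0015],[0,0,-1.5]],[-1,[-0.0005,0,-0.0015],[0,0,-3]],[-1,[-0.0005,0,-0.0015],[0,0,-3]]]' | grep -E 'pos|ori|force: \['; python3 -m pendant '[[-1,[0,0,0.0015],[0,0,0]],[-1,[0,0,0.003],[0,0,0]],[-1,[0,0,0.003],[0,0,0]]]' | grep -E 'pos|ori|force: \[';python3 -c "
from look import *
to(.4745,-.1725,.1327,10.6)"
```

```text
tool_pos: [0.4734, -0.1731, 0.1432]
orientation: [-180.0, -0.0, -22.3]
force: [-2.0, 0.4, 0.5]
tool_pos: [0.4734, -0.1731, 0.1399]
orientation: [180.0, -0.0, -22.5]
force: [-1.6, 0.5, 1.9]
at [ 0.4734 -0.1731  0.1399] [ 1.800e+02 -2.000e-02 -2.247e+01] F [-1.6  0.5  1.9] M [0.09 0.87 0.04] op 0.0159 t 12.55
shift [ 0.0008 -0.001   0.0072] turn [ 1.000e-02 -2.000e-02 -3.307e+01]
```

```bash
python3 -m pendant '[[-1,[-0.0003,0,0],[0,0,-2]],[-1,[-0.0003,0,0.001],[0,0,-2]],[-1,[-0.0003,0,0.002],[0,0,-2]],[-1,[-0.0003,0,0.002],[0,0,-2]]]' | grep -E 'pos|ori|force: \['; python3 -c "
from look import *
to(.4745,-.1725,.1327,10.6)"
```

```text
tool_pos: [0.4731, -0.173, 0.1376]
orientation: [-180.0, -0.0, -20.5]
force: [0.4, -1.3, -4.2]
at [ 0.4731 -0.173   0.1376] [-180.     -0.    -20.52] F [ 0.4 -1.3 -4.2] M [-0.45 -0.11  0.06] op 0.0159 t 12.8833
shift [ 0.0012 -0.0009  0.0049] turn [ -0.    -0.   -31.12]
```

Free now. Continuing to the floor.

```bash
python3 -m pendant '[[-1,[0,0,0.0015],[0,0,0]],[-1,[0,0,0.003],[0,0,0]],[-1,[0,0,0.003],[0,0,0]]]' | grep -E 'pos|ori|force: \[';python3 -m pendant '[[-1,[0,0,0.001],[0,0,0]],[-1,[0,0,0.001],[0,0,0]],[-1,[0,0,0.001],[0,0,0]]]' | grep -E 'pos|ori|force: \['; python3 -m pendant '[[-1,[0,0,0.001],[0,0,0]],[-1,[0,0,0.001],[0,0,0]],[-1,[0,0,0.001],[0,0,0]]]' | grep -E 'pos|ori|force: \['; python3 -c "
from look import *
to(.4731,-.173,.1327,10.6)"
```

```text
tool_pos: [0.4731, -0.1729, 0.1347]
orientation: [-180.0, -0.0, -20.5]
force: [1.6, -1.2, -6.1]
tool_pos: [0.473, -0.1729, 0.134]
orientation: [-180.0, -0.0, -20.5]
force: [1.6, -0.2, -5.2]
tool_pos: [0.473, -0.1729, 0.1331]
orientation: [-180.0, -0.0, -20.5]
force: [1.7, -1.0, -4.6]
at [ 0.473  -0.1729  0.1331] [-1.800e+02 -1.000e-02 -2.046e+01] F [ 1.7 -1.  -4.6] M [-0.58 -0.26 -0.03] op 0.0161 t 13.6333
shift [0.0001 0.     0.0004] turn [-0.000e+00 -1.000e-02 -3.106e+01]
```

```bash
for i in 1 2; do python3 -m pendant '[[-1,[0,0,0.0006],[0,0,0]],[-1,[0,0,0.0006],[0,0,0]],[-1,[0,0,0.0006],[0,0,0]]]' | grep -E 'pos|force: \['; done
```

```text
tool_pos: [0.473, -0.1729, 0.1325]
force: [1.5, -0.5, -2.7]
tool_pos: [0.4731, -0.173, 0.1322]
force: [-0.3, -1.2, 0.4]
```

```bash
python3 -m pendant '[[-1,[0,0,0],[0,0,2]],[-1,[0,0,0],[0,0,4]],[-1,[0,0,0],[0,0,7]],[-1,[0,0,0],[0,0,10]],[-1,[0,0,0],[0,0,12]],[-1,[0,0,0],[0,0,15]],[-1,[0,0,0],[0,0,15]]]' >/dev/null; python3 -c "
from look import *
to(.473,-.173,.132,-85)"; python3 -m pendant '[[-1,[0,0,0],[0,0,2]],[-1,[0,0,0],[0,0,4]],[-1,[0,0,0],[0,0,7]],[-1,[0,0,0],[0,0,10]],[-1,[0,0,0],[0,0,12]],[-1,[0,0,0],[0,0,15]],[-1,[0,0,0],[0,0,15]]]' >/dev/null; python3 -c "
from look import *
to(.473,-.173,.132,-85)"
```

```text
at [ 0.4732 -0.1729  0.1322] [-1.7998e+02 -3.0000e-02 -3.5570e+01] F [0.2 0.3 1.2] M [-0.    0.19  0.18] op 0.0158 t 14.7167
shift [-0.0001  0.0002  0.0002] turn [-3.000e-02 -2.000e-02  4.943e+01]
at [ 0.4733 -0.1728  0.1321] [-1.7996e+02 -2.0000e-02 -5.0490e+01] F [0.1 0.3 1.5] M [ 0.36 -0.01  0.16] op 0.0157 t 15.3
shift [-0.      0.0004  0.0001] turn [-4.000e-02 -1.000e-02  3.451e+01]
```

Mz is about 0.17 N m, so the valve is turning freely. Going on in smaller steps.

```bash
python3 -m pendant '[[-1,[0,0,0],[0,0,2]],[-1,[0,0,0],[0,0,4]],[-1,[0,0,0],[0,0,6]],[-1,[0,0,0],[0,0,8]],[-1,[0,0,0],[0,0,10]],[-1,[0,0,0],[0,0,12]],[-1,[0,0,0],[0,0,12]]]' >/dev/null; python3 -c "
from look import *
to(.473,-.173,.132,-85)"; for i in 1 2; do python3 -m pendant '[[-1,[0,0,0],[0,0,1.5]],[-1,[0,0,0],[0,0,3]],[-1,[0,0,0],[0,0,3]],[-1,[0,0,0],[0,0,3]]]' >/dev/null; python3 -c "
from look import *
to(.473,-.173,.132,-85)"; done
```

```text
at [ 0.4734 -0.1728  0.1321] [-1.7994e+02 -2.0000e-02 -6.2390e+01] F [1.2 1.5 0.2] M [ 0.54 -0.26  0.14] op 0.0159 t 15.8833
shift [0.     0.0005 0.0001] turn [-6.000e-02 -1.000e-02  2.261e+01]
at [ 0.4734 -0.1728  0.1321] [-1.7995e+02 -1.0000e-02 -6.5290e+01] F [1.8 1.5 1.4] M [ 0.77 -0.51  0.13] op 0.0156 t 16.2167
shift [0.     0.0004 0.0001] turn [-5.000e-02 -1.000e-02  1.971e+01]
at [ 0.4734 -0.1728  0.132 ] [-1.7995e+02 -1.0000e-02 -6.8330e+01] F [1.8 1.7 0.6] M [ 0.91 -0.7   0.12] op 0.0159 t 16.55
shift [0.     0.0004 0.    ] turn [-5.000e-02 -1.000e-02  1.667e+01]
```

```bash
python3 -m pendant '[[-1,[-0.0001,-0.0003,0],[0,0,1.5]],[-1,[-0.0001,-0.0003,0],[0,0,3]],[-1,[-0.0001,-0.0003,0],[0,0,3]],[-1,[-0.0001,-0.0003,0],[0,0,3]]]' >/dev/null; python3 -c "
from look import *
to(.473,-.173,.132,-85)"; for i in 1 2; do python3 -m pendant '[[-1,[0,0,0],[0,0,1]],[-1,[0,0,0],[0,0,2]],[-1,[0,0,0],[0,0,2]],[-1,[0,0,0],[0,0,2]]]' >/dev/null; python3 -c "
from look import *
to(.473,-.173,.132,-85)"; done
```

```text
at [ 0.4735 -0.1727  0.132 ] [-1.7997e+02 -1.0000e-02 -7.1340e+01] F [2.  1.9 1.2] M [ 0.66 -0.7   0.14] op 0.0157 t 16.8833
shift [ 0.0001  0.0006 -0.    ] turn [-3.000e-02 -1.000e-02  1.366e+01]
at [ 0.4734 -0.1727  0.132 ] [-1.7997e+02 -1.0000e-02 -7.3440e+01] F [2.6 1.6 2.3] M [ 0.7  -0.98  0.15] op 0.0159 t 17.2167
shift [ 0.0002  0.0005 -0.    ] turn [-3.000e-02 -1.000e-02  1.156e+01]
at [ 0.4734 -0.1727  0.132 ] [-1.7998e+02 -1.0000e-02 -7.5460e+01] F [3.  1.6 2. ] M [ 0.75 -1.25  0.17] op 0.0155 t 17.55
shift [ 0.0001  0.0005 -0.    ] turn [-0.02 -0.01  9.54]
```

```bash
python3 -m pendant '[[-1,[-0.0001,-0.0004,0],[0,0,1]],[-1,[-0.0001,-0.0004,0],[0,0,2]],[-1,[-0.0001,-0.0004,0],[0,0,2]],[-1,[-0.0001,-0.0004,0],[0,0,2]]]' >/dev/null; python3 -c "
from look import *
to(.473,-.173,.132,-85)"; for i in 1 2; do python3 -m pendant '[[-1,[0,0,0],[0,0,1]],[-1,[0,0,0],[0,0,2]],[-1,[0,0,0],[0,0,2]],[-1,[0,0,0],[0,0,2]]]' >/dev/null; python3 -c "
from look import *
to(.473,-.173,.132,-85)"; done
```

```text
at [ 0.4735 -0.1726  0.1319] [ 1.800e+02 -1.000e-02 -7.746e+01] F [2.3 1.2 3. ] M [ 0.43 -1.01  0.14] op 0.0157 t 17.8833
shift [ 0.0003  0.0006 -0.0001] turn [ 0.   -0.01  7.54]
at [ 0.4735 -0.1726  0.1319] [180.    -0.   -79.47] F [2. 0. 2.] M [ 0.33 -1.07  0.09] op 0.0158 t 18.2167
shift [ 0.0003  0.0006 -0.0001] turn [ 0.   -0.    5.53]
at [ 0.4736 -0.1725  0.1319] [-180.     -0.    -81.46] F [2.4 1.1 2.1] M [ 0.29 -1.07  0.12] op 0.0158 t 18.55
shift [ 0.0004  0.0006 -0.0001] turn [-0.   -0.    3.54]
```

```bash
for i in 1 2 3; do python3 -m pendant '[[-1,[0,-0.0001,0],[0,0,1]],[-1,[0,-0.0001,0],[0,0,2]],[-1,[0,-0.0001,0],[0,0,2]],[-1,[0,-0.0001,0],[0,0,2]]]' >/dev/null; python3 -c "
from look import *
to(.473,-.173,.132,-85)"|head -1; done
```

```text
at [ 0.4736 -0.1725  0.1319] [180.    -0.   -83.47] F [ 2.6 -0.5  2.7] M [ 0.19 -1.06  0.15] op 0.0159 t 18.8833
at [ 0.4737 -0.1725  0.1318] [179.99  -0.   -85.47] F [2.5 0.3 1.8] M [ 0.24 -0.98  0.13] op 0.0157 t 19.2167
at [ 0.4737 -0.1725  0.1318] [179.99   0.   -87.47] F [2.1 0.  3.1] M [ 0.15 -0.84  0.18] op 0.0159 t 19.55
```

```bash
for i in 1 2 3; do python3 -m pendant '[[-1,[0,0,0],[0,0,1]],[-1,[0,0,0],[0,0,2]],[-1,[0,0,0],[0,0,2]],[-1,[0,0,0],[0,0,2]]]' >/dev/null; python3 -c "
from look import *
to(.473,-.173,.132,-85)"|head -1; done
```

```text
at [ 0.4738 -0.1725  0.1318] [179.99  -0.   -89.46] F [2.4 0.2 1.7] M [ 0.17 -0.78  0.21] op 0.0155 t 19.8833
at [ 0.4738 -0.1725  0.1319] [179.99  -0.   -91.46] F [1.9 0.8 1.2] M [ 0.12 -0.76  0.3 ] op 0.0157 t 20.2167
at [ 0.4738 -0.1725  0.1319] [180.    -0.   -93.46] F [1.6 0.8 2.1] M [ 0.09 -0.71  0.42] op 0.0155 t 20.55
```

```bash
python3 -m pendant '[[-1,[0,0,0],[0,0,0.7]],[-1,[0,0,0],[0,0,1.5]],[-1,[0,0,0],[0,0,1.5]],[-1,[0,0,0],[0,0,1.5]]]' >/dev/null; python3 -c "
from look import *
to(.473,-.173,.132,-85)"|head -1; for i in 1 2; do python3 -m pendant '[[-1,[0,0,0],[0,0,-1]],[-1,[0,0,0],[0,0,-2]],[-1,[0,0,0],[0,0,-2.5]],[-1,[0,0,0],[0,0,-2.5]]]' >/dev/null;python3 -c "
from look import *
to(.473,-.173,.132,-85)"|head -1; done
```

```text
at [ 0.4738 -0.1725  0.1319] [180.    -0.   -94.96] F [ 1.6 -0.2  1.8] M [ 0.1  -0.67  0.56] op 0.0154 t 20.8833
at [ 0.4738 -0.1725  0.1319] [-180.      0.    -92.41] F [1.5 0.1 2.3] M [ 0.14 -0.72  0.38] op 0.0155 t 21.2167
at [ 0.4738 -0.1725  0.1319] [180.     0.   -89.93] F [2.1 0.2 1.6] M [ 0.14 -0.68  0.19] op 0.0156 t 21.55
```

The stop is felt: torque climbs elastically 0.21→0.56 N m and comes back down as I ease off. I'll unload the twist and the press, then let go.

```bash
python3 -m pendant '[[-1,[0,-0.0004,-0.0004],[0,0,-1]],[-1,[0,-0.0004,-0.0004],[0,0,-2]],[-1,[0,-0.0004,-0.0004],[0,0,-2]],[-1,[0,-0.0004,-0.0004],[0,0,-2]]]' >/dev/null;python3 -c "
from look import *
to(.473,-.173,.132,-85)"|head -1
python3 -m pendant '[[-0.4,[0,0,0],[0,0,0]],[-0.4,[0,0,0],[0,0,0]],[-0.4,[0,0,0],[0,0,0]],[-0.4,[0,0,0],[0,0,0]],[-0.4,[0,0,0],[0,0,0]],[-0.4,[0,0,0],[0,0,0]],[-0.2,[0,0,0],[0,0,0]],[-0.2,[0,0,0],[0,0,0]]]'; python3 -c "
from look import *
v=[cv2.resize(viewer.snapshot('scene')[205-45:205+45,230-60:230+60],(600,450),interpolation=2)]
cv2.imwrite('pics/a4.png',np.hstack(v)[:,:,::-1])"
```

```text
at [ 0.4739 -0.1725  0.1321] [ 1.7997e+02  1.0000e-02 -8.7970e+01] F [1.9 0.6 1. ] M [ 0.07 -0.23  0.06] op 0.0161 t 21.8833
clock: 22.55
tool_pos: [0.4742, -0.1725, 0.1322]
orientation: [180.0, 0.0, -88.0]
force: [0.3, 0.4, -0.3]
opening: 0.0328
gripper_force: 0.0
```

View pics/a4.png

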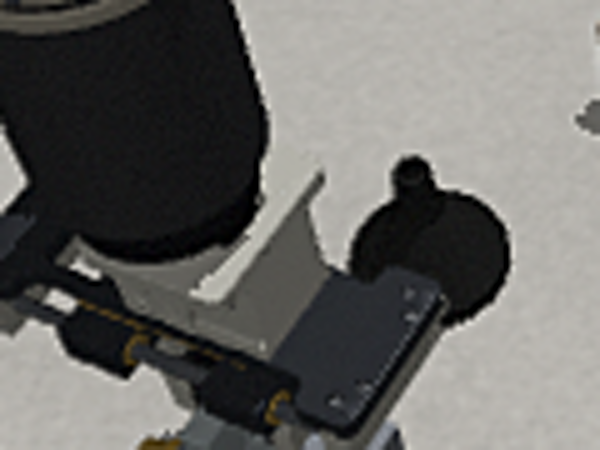

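The gripper hides the key, but the force is about zero. Opening wider and rising straight up.

```bash
python3 -m pendant '[[0.2,[0,0,0],[0,0,0]],[0.2,[0,0,0],[0,0,0]],[0.2,[0,0,0],[0,0,0]],[0.2,[0,0,0],[0,0,0]],[0.2,[0,0,-0.01],[0,0,0]],[0.2,[0,0,-0.03],[0,0,0]],[0.2,[0,0,-0.06],[0,0,0]],[0.2,[0,0,-0.1],[0,0,0]],[0.2,[0,0,-0.14],[0,0,0]],[0.2,[0,0,-0.15],[0,0,0]]]'
python3 -m pendant '[[0.2,[0.04,0,0],[0,0,0]],[0.2,[0.08,0,0],[0,0,0]],[0.2,[0.12,0,0],[0,0,0]],[0.2,[0.15,0,0],[0,0,0]],[0.2,[0.15,0,0],[0,0,0]],[0.2,[0.15,0,0],[0,0,0]]]'
python3 -c "
from look import *
v=[cv2.resize(viewer.snapshot(n)[v-45:v+45,u-60:u+60],(600,450),interpolation=2)[:,100:500] for n,u,v in(('scene',228,240),('top',405,240))]
cv2.imwrite('pics/a5.png',np.hstack(v)[:,:,::-1])
def proj(n,X):
    p=viewer.camera_params(n);c=np.array(p['extrinsics'])@np.r_[X,1];return p['cx']+p['fx']*c[0]/-c[2],p['cy']-p['fy']*c[1]/-c[2]
for dz in(0,.015):
  for n,o in(('scene',(168,195)),('top',(345,195))):
    a=np.radians(-88);print(dz,n,[np.round((np.array(proj(n,[.4743+s*.035*np.cos(a),-.1722+s*.035*np.sin(a),.164+dz]))-o)*5-[100,0]).tolist() for s in(-1,0,1)])
"
```

```text
clock: 23.43
tool_pos: [0.4766, -0.1734, 0.2899]
orientation: [-179.5, -0.1, -87.9]
force: [0.4, -0.2, 1.1]
opening: 0.0525
gripper_force: 0.0
clock: 23.93
tool_pos: [0.4791, -0.3239, 0.2821]
orientation: [180.0, 0.0, -88.1]
force: [-1.0, 0.3, -0.2]
opening: 0.0527
gripper_force: 0.0
0 scene [[190.0, 145.0], [148.0, 204.0], [103.0, 265.0]]
0 top [[175.0, 255.0], [237.0, 254.0], [298.0, 253.0]]
0.015 scene [[184.0, 126.0], [140.0, 185.0], [95.0, 247.0]]
0.015 top [[181.0, 256.0], [243.0, 255.0], [305.0, 254.0]]
```

View pics/a5.png

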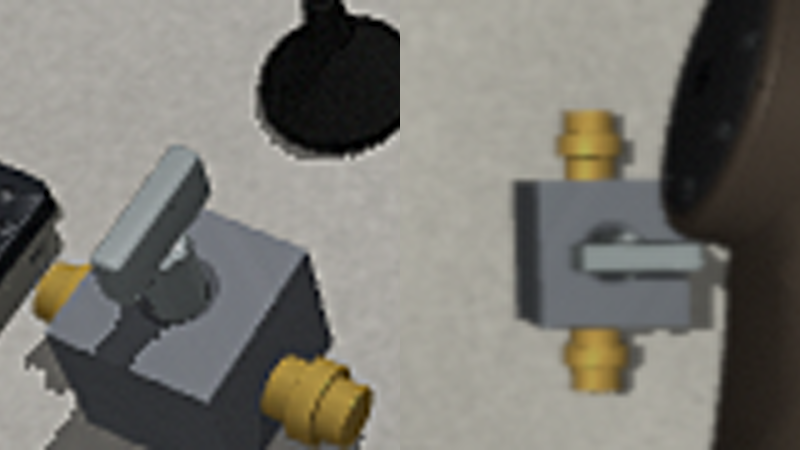

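The key stands upright at its home height: the handle-top centre is at scene crop (148,208), against a predicted (148,204) when home and (140,185) if on the rim. The gripper is clear and the funnel is where it was, so I'm handing in.

```bash
python3 -c "
from plant import workorder
print(workorder.close_job())"
```

```text
the job is handed in; nothing more can be done
None
```

I shut the valve to its felt stop (peak about 0.56 N m, under the 1 N m limit), left the key standing upright and fully home in the socket, and handed the job in at about 24 s; no verdict came back.

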